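# Hang the brush-rinsing pot back in its snap hook

### The arm

A 6-joint arm with a two-finger parallel gripper is mounted at the origin on a cart in front of the work surface, level with it; the furniture and walls round the work are solid. World frame = base frame: x ahead of the robot, y to its left, z up, the work surface at z = 0. Lengths are in mm, angles in degrees, forces in N, time in s.
With the tool pointing down it reaches from about 350 to 850 mm from the base axis. Payload 8.1 kg.
Tool frame: the origin (TCP) lies at the very end of the fingers, on their centre line; the grasp point (between the pads) lies 19 mm behind it (robot.pinch_z is the distance from the TCP to the grasp point, in mm); x points along the fingers, z is the direction in which the jaws open and shut, and the axes are right-handed (so a half turn about x gives the same grasp; the last joint's range is limited). The gripper opens to 85 mm and grips with 20 to 120 N. Pads are 22 mm wide; open, the fingers measure 114 mm over their backs; the gripper's body (76 mm by 85 mm) begins 54 mm behind the grasp point. The pads swing forward as they close: fully open they stand 13 mm farther back than shut.
Start: joints at [68.961, 7.471, 85.268, -0, 87.261, -4.893], TCP at [166.829, 576.345, 231.292] pointing down, gripper open.
Joint ranges: [-169.43, 169.43], [-51.17, 129.36], [1.28, 143.12], [-76.62, 256.62], [0, 156.53], [-152.29, 152.29]. Speed limits (degrees/s): [136.94, 136.94, 159.86, 180, 180, 180].

### API

Orientations are given as [roll, pitch, yaw] about the fixed x, y, z axes, in that order (R = Rz(yaw) Ry(pitch) Rx(roll)).
In Python, from cell import robot, kinematics, cams, ticket gives the robot as it stands. The module is installed in compiled form; this text tells all that it offers. Calls block until the motion is done:
- robot.move_pose(position, orientation): joint-space move of the TCP to a pose.
- robot.line_to(position, attitude=None, vel=150): straight line of the TCP; attitude=None keeps the orientation; vel is the mean speed in mm/s.
- robot.movej(angles): joint-space move.
- robot.gripper_open() and robot.grasp(f_grip=None): open the fingers fully, or close them until they stop; f_grip is the grip in N (None keeps the last).
- robot.wait(seconds).
- kinematics.solve_ik(position, orientation): joint angles nearest the present ones, or None.
- robot.observe(): the state.
- cams.camera(name): name is "scene" or "top"; returns the picture (480x640x3 uint8, red, green, blue); there is no depth.
- cams.calibration(name): a dict with "K" (3x3 intrinsics, pixels), "world_to_cam" (4x4, takes a point from world to camera coordinates). Camera axes: x right, y down, z forward; pixel columns grow to the right and rows downward; lengths in mm; the calibration is good to about 2 mm. A picture is of the moment at which its call begins. calibration takes no time and is no camera call.
A pose or a line that the arm cannot do raises robot.PlanningError and nothing moves.
- ticket.finish_job(): hands the job in, once; it reports no verdict.
The state is a dict: "t": time; "q": joint angles; "joint_vel": joint speeds; "tau": joint torques, N m; "tcp_pos": TCP position; "orientation": TCP orientation; "contact_force": force on the tool from outside, world axes, zero at the start; "ft_torque": the same for the moment, N m; "width": finger opening in mm.
Only numpy, scipy, OpenCV 4.12 (cv2) and the standard library are available. Lean on these libraries where they do the work, as an engineer would, in place of code of your own. Each camera call takes 0.05 s, during which the arm holds its last target.

### The job

Take the brush-rinsing pot that stands loose on the table by its wooden grip, and hang it on its drip stand: bring the steel cross bar of its handle over the nose of the snap hook from the front, press it down on the sprung wire gate until it has gone through and the gate has snapped shut over it, and leave the pot hanging still and upright from the bottom of the hook, clear of the drip tray. The hook is clamped a little higher or lower every day, so feel for it: never lean on it with more than about a kilo and a half, set the pot's weight down in the hook before you let go of it, and leave the other things on the table where they are.

Things in the scene. Friction and masses are not known exactly. Their poses are not given: they have to be found in the camera images.
- pot: Aluminium brush-rinsing pot, 78 mm wide, 50 high, 0.22 to 0.34 kg, with a tall rigid handle that stands in its y-z plane: two 7 mm steel wires rise from the rim to y = -30 and +30 mm and end in a level wooden grip; a steel cross bar joins them half way. Origin: centre of its underside, z up. Front and back alike.
- pot_grip (a point): Centre of the pot's wooden grip, 229 mm above its underside; axes as the pot's. The grip is 18 mm thick in x, 76 mm long in y, 26 mm high. Take it from above, fingers closing along x.
- pot_bar (a point): Middle of the pot's hanging bar: a straight round steel bar along y, 7 mm thick, 54 mm free between the wires, 97 mm above the rim, 147 mm above the underside, 82 mm below the centre of the grip; axes as the pot's.
- stand: Steel drip stand, does not budge. Foot 210 (x) by 150 mm (y), rim 18 high; 14 mm post at x = +60 mm, 298 high; on it a clamped arm reaches forward (-x) to a snap hook of 9 mm round bar bent in the x-z plane: shank behind, V bowl, upturned nose in front, mouth 24 mm wide, wire gate across it. Origin: centre of the underside, z up.
- under_hook (a point): On the drip tray straight below the bottom of the bowl (stand frame x -50, y 0, z 14 mm); axes as the stand's. The arm is clamped anywhere in a 30 mm range that is not reported: the bar's centre, seated in the bowl, is 183 to 213 mm above the table. Look or feel for it. Press the bar in 0 to 5 mm in front (-x) of this point, along y.
- under_nose (a point): On the drip tray straight below the nose, 16.5 mm in front (-x) of under_hook; axes as the stand's. Measured from the centre of the seated bar: nose tip 31 mm above, lowest point of the hook 14 mm below. So a bar carried in from the front at 257 mm above the table passes over the nose, and the pot's rim under the hook, wherever the arm is clamped.
- under_shank (a point): On the drip tray straight below the shank, 16.5 mm behind (+x) under_hook; axes as the stand's. The top of shank and gate pin is 50 mm above the centre of the seated bar; the gate is pinned there and slopes down and forward to the inside of the nose.
- gate (a joint): Angle of the wire gate, rad: 0 shut against the nose; grows as the bar presses it down and in; stop at 1.0. A spring shuts it (0.20 N m, 0.26 at 0.5 rad): it yields at about 9 to 13 N of push on the bar, far more than the pot's weight. It opens to 0.4 to 0.8, then snaps back to 0 when the bar is through, 12 to 18 mm above its seat.
- blue_ink: Bystander: round blue ink bottle with a red cap, 43 mm wide, 60 high, standing. Origin: centre of its underside.
- wine_ink: Bystander: round dark red ink bottle with a white cap, 43 mm wide, 60 high, standing. Origin: centre of its underside.
- black_clip: Bystander: black bulldog clip, 23x40x35 mm, on the drawing sheet. Origin: centre of its underside.
- red_tube: Bystander: paint tube with a red band, 36x115x21 mm, lying. Origin: centre of its underside.
- vinyl_eraser: Bystander: white eraser in a blue sleeve, 23x60x13 mm, lying. Origin: centre of its underside.
Things that resemble listed ones, but are neither listed nor needed, are in the scene too. What is shaped like the pot but yellow is not meant.

How it is judged (in metres and radians):
On the way, in this order (a step that is already met when the one before it is completed fails the run):
1. the pot is lifted off the table in the fingers (height (world z) of pot above 0.03 m and contact force between the fingers and pot above 1 N), for 0.1 s.
2. the gate is pressed open by the pot's bar, above the bowl (value of joint gate above 0.3 rad and contact force between pot and stand above 2 N and horizontal distance between pot_bar and under_hook below 0.015 m), for 0.05 s.
3. the gate has snapped shut and the bar rests in the bowl while the pot is still held (value of joint gate below 0.08 rad and contact force between pot and stand above 1 N and height (world z) of pot below 0.0685 m and contact force between the fingers and pot above 1 N), for 0.3 s.
At the end, for the whole second after the job is handed in: The pot hangs freely from the hook: its bar in the bowl under the gate (within 12 mm of the bowl's middle seen from above, the pot's underside 33 to 68.5 mm above the table), the gate shut (under 0.08 rad), the pot upright within 0.2 rad and still (under 0.05 m/s) (value of joint gate below 0.08 rad and contact force between pot and stand above 1 N and horizontal distance between pot_bar and under_hook below 0.012 m and height (world z) of pot between 0.033 and 0.0685 m and angle between pot's own z axis and vertical below 0.2 rad and linear speed of pot below 0.05 m/s); the robot touches nothing.
It fails at once if the hook or stand is pressed with more than 16 N (contact force between any of pot, the arm and stand above 16 N).
It fails at once if another thing on the table is shifted more than 40 mm (distance of any of blue_ink, wine_ink, black_clip, red_tube, vinyl_eraser from where it was at the start of the episode above 0.04 m).
It also fails if it takes over 61 s, if anything falls off the work surface, if the arm or the gripper's body presses on something with over 40 N, if the wrist force passes 120 N, or if a joint passes its speed limit or range.

## Working session

There is one attempt and no reset: what is moved stays moved. The work goes in short steps, each a Python script; the robot and the scene stay as the last script left them, time stands still between calls to the robot, and variables do not carry over. Pictures are saved under pics/ and viewed, and the job is handed in when it is done.

```bash
mkdir -p pics
python3 - <<'E'
from cell import robot,cams
import cv2,numpy as np
for n in("scene","top"):
    im=cams.camera(n); cv2.imwrite(f"pics/{n}0.png",im[:,:,::-1]); c=cams.calibration(n); print(n,np.round(c["K"],1).tolist(),np.round(c["world_to_cam"],4).tolist())
o=robot.observe(); print(o)
E
```

```text
scene [[511.3, 0.0, 323.5], [0.0, 511.3, 236.7], [0.0, 0.0, 1.0]] [[0.7834, -0.6212, 0.0195, -556.1528], [-0.4274, -0.5612, -0.7088, 368.7701], [0.4513, 0.5469, -0.7051, 875.4626], [0.0, 0.0, 0.0, 1.0]]
top [[529.6, 0.0, 320.1], [0.0, 529.6, 231.2], [0.0, 0.0, 1.0]] [[-0.0022, -0.9999, -0.0131, -54.2996], [-0.9965, 0.0033, -0.0833, 674.6115], [0.0833, 0.0129, -0.9964, 1411.104], [0.0, 0.0, 0.0, 1.0]]
{'t': 0.1, 'q': array([ 6.89608024e+01,  7.50993865e+00,  8.53248422e+01, -1.01768769e-04,
        8.72628804e+01, -4.89298944e+00]), 'joint_vel': array([-0.04822063, -0.1568303 , -0.18494051,  0.06414023, -0.06858732,
       -0.07312693]), 'tau': array([ 1.72043594e-03, -5.70954144e+01, -5.01942229e+01, -1.37811653e-04,
        8.31316371e-03,  1.79534220e-05]), 'tcp_pos': array([166.64674074, 575.85744066, 230.34085313]), 'orientation': array([ 175.16664307,   89.90233869, -110.97956014]), 'contact_force': array([ 0.68173348, -0.00904502,  0.49888544]), 'ft_torque': array([-0.00699107, -0.00986233,  0.0273573 ]), 'width': 85.58058994178391}
```

View pics/scene0.png

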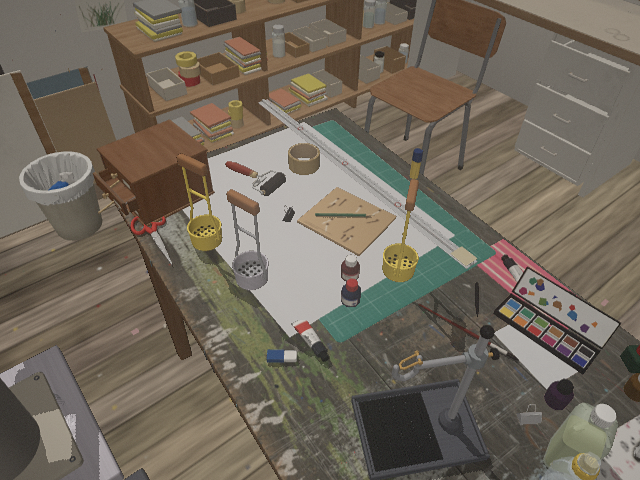

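View pics/top0.png

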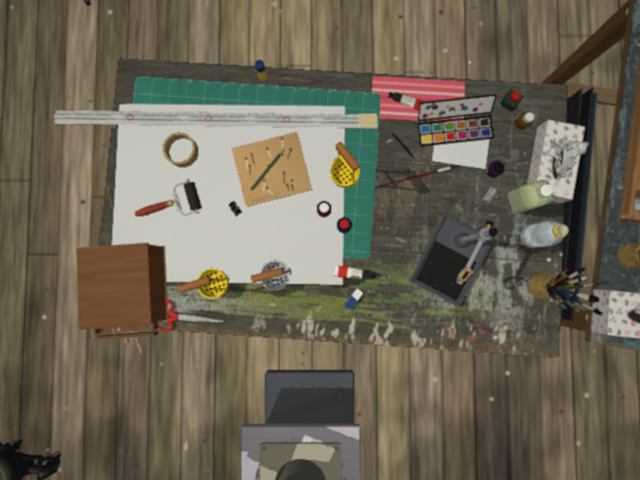

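The scene view shows three pot-shaped things: yellow at scene (205,230) / top (212,283), yellow at scene (400,262) / top (345,172), and bare aluminium at scene (250,268) / top (275,275). Only the last is not yellow, so it is the pot. The stand is at scene (420,430) / top (455,260), with the hook at scene (408,362). I'll enlarge both to confirm.

Run:
```python
import cv2,numpy as np
s=cv2.imread("pics/scene0.png");t=cv2.imread("pics/top0.png")
def c(im,u,v,w,h,k): return cv2.resize(im[v:v+h,u:u+w],None,fx=k,fy=k,interpolation=cv2.INTER_CUBIC)
a=c(s,210,180,80,120,5); b=c(t,235,245,70,60,5)
o=np.zeros((600,760,3),np.uint8); o[:600,:400]=a; o[:300,405:755]=b; cv2.imwrite("pics/crop_pot.png",o)
a=c(s,345,315,150,165,3); b=c(t,405,205,100,105,3)
o=np.zeros((500,760,3),np.uint8); o[:495,:450]=a; o[:315,455:755]=b; cv2.imwrite("pics/crop_st.png",o)
```

```text
(no output)
```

View pics/crop_pot.png

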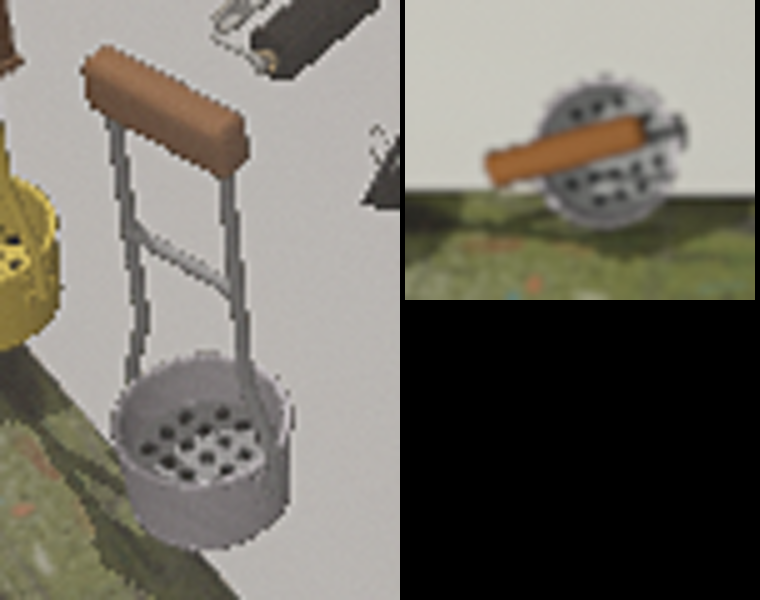

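View pics/crop_st.png

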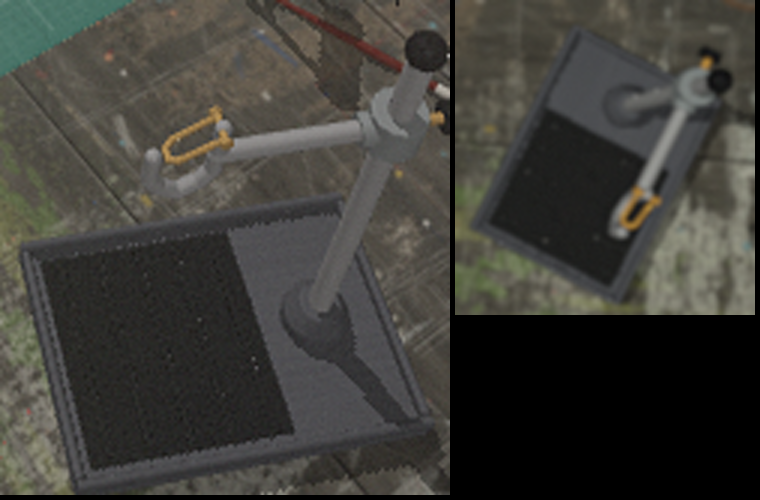

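The crop confirms an aluminium pot with a wooden grip and a bare steel cross bar. In the stand crop the mat side of the tray is the front, and the hook nose is at about scene (396,367). Next I'll measure.

```bash
cat > h.py <<'E'
import numpy as np,cv2
from cell import robot,cams,kinematics
C={n:cams.calibration(n) for n in("scene","top")}
def ray(n,uv):
    K=np.array(C[n]["K"]);T=np.array(C[n]["world_to_cam"]);R=T[:3,:3]
    o=-R.T@T[:3,3]; d=R.T@np.linalg.solve(K,[uv[0],uv[1],1.]); return o,d/np.linalg.norm(d)
def onz(n,uv,z):
    o,d=ray(n,uv); return o+d*(z-o[2])/d[2]
def proj(n,p):
    q=cv2.projectPoints(np.array([p],float),cv2.Rodrigues(np.array(C[n]["world_to_cam"])[:3,:3])[0],np.array(C[n]["world_to_cam"])[:3,3],np.array(C[n]["K"]),None)[0].ravel();return q
def tri(a,b):
    (o1,d1),(o2,d2)=ray("scene",a),ray("top",b)
    s=np.linalg.lstsq(np.c_[d1,-d2],o2-o1,rcond=None)[0]; p,q=o1+d1*s[0],o2+d2*s[1]
    return (p+q)/2,np.linalg.norm(p-q)
E
python3 - <<'E'
from h import *
np.set_printoptions(precision=1,suppress=True)
s=cv2.imread("pics/scene0.png");t=cv2.imread("pics/top0.png")
def grip(im,x0,x1,y0,y1):
    h=cv2.cvtColor(im,cv2.COLOR_BGR2HSV); m=cv2.inRange(h,(3,90,50),(18,255,255)); k=np.zeros_like(m); k[y0:y1,x0:x1]=m[y0:y1,x0:x1]
    c=max(cv2.findContours(k,0,2)[0],key=cv2.contourArea); return cv2.minAreaRect(c),cv2.contourArea(c)
rt,at=grip(t,245,300,255,290); rs,as_=grip(s,222,268,185,220); print(rt,at,rs,as_)
bt=cv2.boxPoints(rt); print("top corners z242",[onz("top",p,242)[:2] for p in bt])
c,e=tri(rs[0],rt[0]); print("grip tri",c,e,"onz top",onz("top",rt[0],240),"scene",onz("scene",rs[0],229))
# body: grey saturation-low mask in scene ellipse rim
tc=[(446,214.3),(492.7,238.3),(460,305),(411,281)]; sc=[(458.3,381.7),(489.3,455),(371,479),(352.3,396.7)]
for n,cs in(("top",tc),("scene",sc)):
    P=np.array([onz(n,p,18)[:2] for p in cs]); print(n,P.tolist(),np.linalg.norm(P-np.roll(P,-1,0),axis=1),P.mean(0))
print("nose tri",tri((395.7,366.7),(459.3,282.3)))
E
```

```text
((266.8027648925781, 274.5091857910156), (7.375263214111328, 32.27874755859375), 73.3007583618164) 187.5 ((241.7261199951172, 201.6687774658203), (35.11582565307617, 12.290539741516113), 28.610462188720703) 357.0
top corners z242 [array([554.5, 101.8]), array([575.6,  30.7]), array([559.4,  25.8]), array([538.4,  96.7])]
grip tri [555.2  66.2 229.8] 4.12360410509044 onz top [557.  64. 240.] scene [553.9  68.1 229. ]
top [[720.3958303312731, -400.4722567604075], [654.2227804893425, -525.7027976479092], [474.3507916249523, -432.6779052988112], [539.0197838626424, -301.98110614847633]] [141.6 202.5 145.8 206.4] [ 597.  -415.2]
scene [[717.2518047547308, -400.7646892375285], [653.211805902424, -525.2764682288023], [467.8481425795329, -430.17711905256493], [538.653851508756, -300.84297461001347]] [140.  208.3 147.4 204.6] [ 594.2 -414.3]
nose tri (array([ 538. , -380.2,  227.9]), np.float64(0.15589606470688364))
```

Run:
```python
from h import *
np.set_printoptions(precision=1,suppress=True)
s=cv2.imread("pics/scene0.png");t=cv2.imread("pics/top0.png")
print("knob",tri((487.3,331),(493,231.7)))
print("pot rim ctr z50",onz("top",(275.6,275),50))
def c(im,u,v,w,h,k): return cv2.resize(im[v:v+h,u:u+w],None,fx=k,fy=k,interpolation=cv2.INTER_CUBIC)
def model(yaw,o):
    a=np.radians(yaw); R=np.array([[np.cos(a),-np.sin(a),0],[np.sin(a),np.cos(a),0],[0,0,1]]); return lambda p:R@np.array(p,float)+[o[0],o[1],0]
f=model(-28,(595.6,-414.8))
for n,im,(u,v,w,h,k) in(("scene",s,(345,315,150,165,3.6)),("top",t,(405,205,100,105,5.6))):
    cr=c(im,u,v,w,h,k)
    def px(p): q=proj(n,f(p)); return tuple(np.int32(np.round((q+.5-[u,v])*k)))
    cs=[px(p) for p in[(-105,-75,18),(-105,75,18),(105,75,18),(105,-75,18)]]
    for i in range(4): cv2.line(cr,cs[i],cs[i-1],(0,255,0),1)
    cv2.line(cr,px((60,0,18)),px((60,0,298)),(255,0,255),1)
    for z in(183,198,213):
        cv2.circle(cr,px((-66.5,0,z+31)),3,(0,0,255),1); cv2.circle(cr,px((-50,0,z)),3,(255,0,0),1)
    cv2.imwrite(f"pics/ov_{n}.png",cr)
```

```text
knob (array([ 649.5, -441.2,  289.8]), np.float64(1.601892112588604))
pot rim ctr z50 [556.   62.1  50. ]
```

View pics/ov_scene.png

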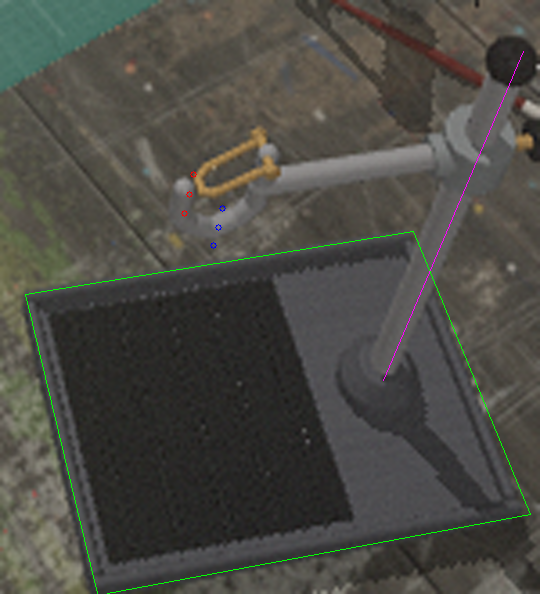

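View pics/ov_top.png

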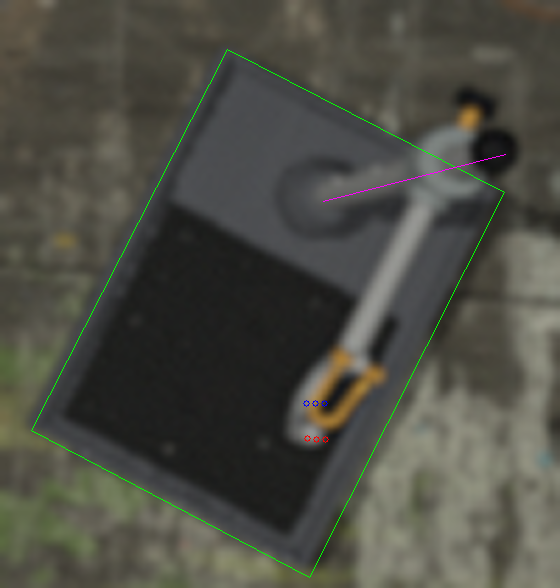

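The overlays show the stand a few mm to the left of my first corner estimate. The nose–knob triangulation gives 127 mm between them against 126.5 expected, so I'll use that: origin (596.6,-412.3), yaw -28.4°, seat height about 198. Now the grasp.

```bash
cat >> h.py <<'E'
np.set_printoptions(precision=1,suppress=True)
def st(m=""):
    o=robot.observe(); print(m,"t%.2f"%o["t"],o["tcp_pos"],o["orientation"],"F",o["contact_force"],"M",np.round(o["ft_torque"],2),"w%.1f"%o["width"]); return o
E
python3 - <<'E'
from h import *
o=st("0")
robot.line_to([166.8,576.3,360],vel=250); st("up")
H=16.5
robot.move_pose([556,64.5,330],[0,90,H]); st("hover")
cv2.imwrite("pics/hover.png",cams.camera("scene")[:,:,::-1])
E
```

```text
0 t0.10 [166.6 575.9 230.3] [ 175.2   89.9 -111. ] F [ 0.7 -0.   0.5] M [-0. -0.  0.] w85.6
up t0.77 [166.8 576.3 359.6] [-179.4   90.  -105.6] F [ 0.7  1.  -1.2] M [-0.  -0.   0.1] w85.2
hover t3.06 [555.9  65.4 330.1] [51.  90.  67.6] F [-0.1  0.2  0.1] M [ 0. -0. -0.] w85.4
```

View pics/hover.png

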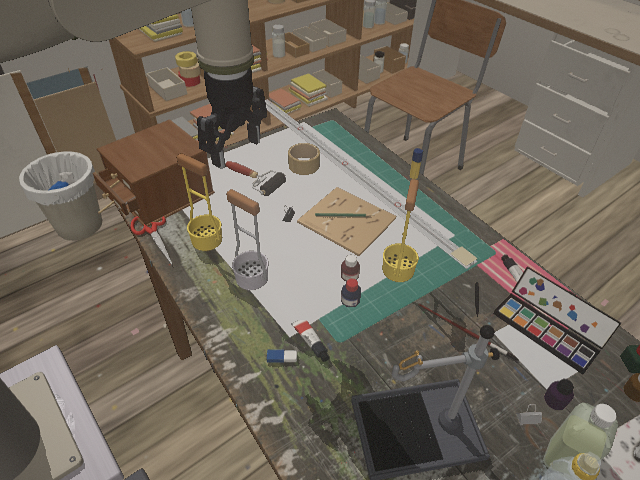

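The gripper is at about (230,140), straight above the grey pot's grip at (243,202), with its jaws across the grip. Descending to grasp.

Run:
```python
from h import *
robot.line_to([556,64.5,212],vel=120); st("down")
cv2.imwrite("pics/down.png",cv2.resize(cams.camera("scene")[110:310,150:350,::-1],None,fx=3,fy=3))
```

```text
down t4.24 [556.6  64.5 213.1] [-16.4  89.9   0.1] F [-0.7  0.6 -0.6] M [-0. -0. -0.] w85.6
```

View pics/down.png

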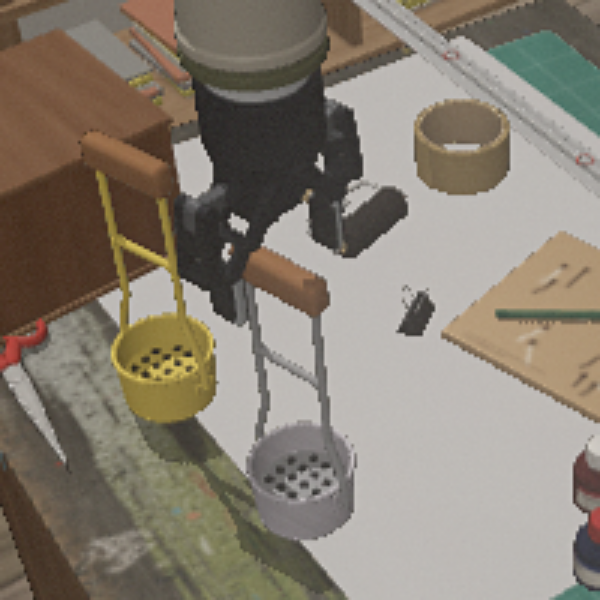

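Run:
```python
from h import *
for p in [(556.6,64.5,213),(556.6,64.5,229)]+[(556.6+s*45*.959,64.5+s*45*.284,z) for s in(-1,1) for z in(213,226)]:
    print(p,(proj("scene",p)-[150,110])*3)
im=cams.camera("top"); cv2.imwrite("pics/down_t.png",cv2.resize(im[210:310,200:340,::-1],None,fx=5,fy=5))
```

```text
(556.6, 64.5, 213) [283.9 294.6]
(556.6, 64.5, 229) [281.7 276.3]
(513.445, 51.72, 213) [237.2 332.2]
(513.445, 51.72, 226) [235.  317.3]
(599.755, 77.28, 213) [328.1 259. ]
(599.755, 77.28, 226) [326.8 244.2]
```

View pics/down_t.png

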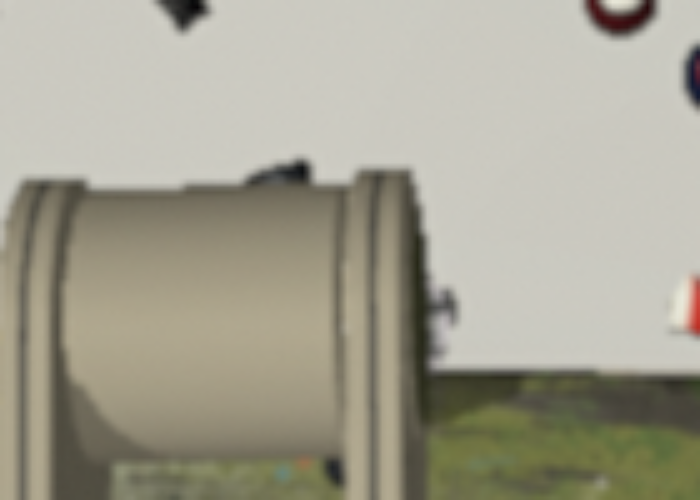

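The fingertip projections (235,317) and (327,244) match the picture, and the grip centre (280,276) lies midway between them. Closing, then a short test lift.

Run:
```python
from h import *
robot.grasp(60); o=st("grasp")
robot.line_to([556,64.5,245],vel=60); robot.wait(.3); st("lift")
cv2.imwrite("pics/lift.png",cv2.resize(cams.camera("scene")[110:310,150:350,::-1],None,fx=3,fy=3))
```

```text
grasp t4.97 [556.2  64.5 212.2] [-25.2  90.   -8.7] F [-0.2  1.3  1.6] M [ 0.  -0.1  0. ] w17.2
lift t5.97 [555.8  64.5 244.6] [ 165.6   90.  -177.9] F [-0.4 -0.8 -2.4] M [-0.   0.1  0. ] w16.9
```

View pics/lift.png

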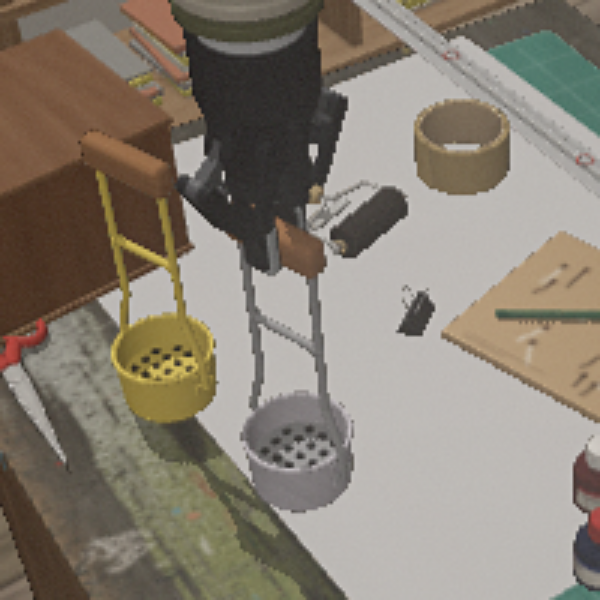

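The pot is lifted and hanging straight, about 2.5 N. Bar height is TCP z minus 65. Lifting higher and carrying it to 80 mm in front of the hook at stand yaw.

Run:
```python
from h import *
robot.line_to([556,64.5,326],vel=200)
a=np.radians(-28.4); d=np.array([np.cos(a),np.sin(a)]); hk=np.array([552.6,-388.5])
p=hk-80*d
robot.line_to([*p,326],[0,90,-28.4],vel=200); robot.wait(.5); st("pre")
cv2.imwrite("pics/pre.png",cv2.resize(cams.camera("scene")[270:480,290:530,::-1],None,fx=2.8,fy=2.8,interpolation=cv2.INTER_CUBIC))
print("bar pred",proj("scene",[*p,326-65.]),(proj("scene",[*p,326-65.])-[290,270])*2.8)
```

```text
pre t9.33 [ 482.2 -350.4  326. ] [162.7  90.  134.3] F [-0.1  0.5 -2.4] M [-0.  0. -0.] w17.1
bar pred [355.1 360.9] [182.4 254.6]
```

View pics/pre.png

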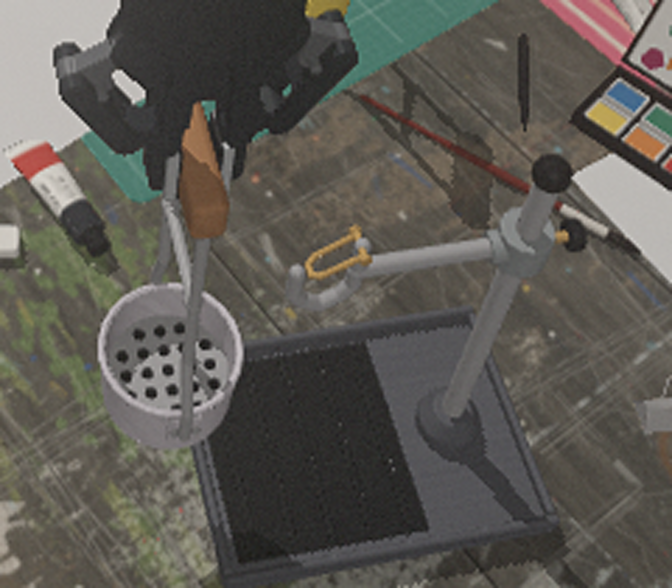

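The pot is in front of the hook with its wires parallel to the hook plane. The bar is at crop (179,245) against a predicted (182,254), so a few mm of residual. Moving in at bar height 258, watching force.

```bash
cat >> h.py <<'E'
a=np.radians(-28.4); D=np.array([np.cos(a),np.sin(a)]); HK=np.array([552.6,-388.5])
E
python3 - <<'E'
from h import *
f0=robot.observe()["contact_force"]
for s in(40,20,10,2.5):
    robot.line_to([*(HK-s*D),323],vel=80); o=robot.observe()
    df=o["contact_force"]-f0
    if np.linalg.norm(df)>4: print("contact",s,df); break
robot.wait(.4); st("over"); 
im=cams.camera("scene");cv2.imwrite("pics/over.png",cv2.resize(im[270:470,300:540,::-1],None,fx=3.3,fy=3.3,interpolation=cv2.INTER_CUBIC)[:600])
it=cams.camera("top");cv2.imwrite("pics/overt.png",cv2.resize(it[200:320,380:540,::-1],None,fx=4.5,fy=4.5,interpolation=cv2.INTER_CUBIC)[:600])
for z in(258,198):print((proj("scene",[*(HK-2.5*D),z])-[300,270])*3.3)
E
```

```text
over t11.36 [ 550.3 -387.2  323.1] [  9.   90.  -19.4] F [-0.3  0.3 -2.9] M [-0.1 -0.   0. ] w17.1
[356.4 278.3]
[338.5 349.9]
```

View pics/over.png

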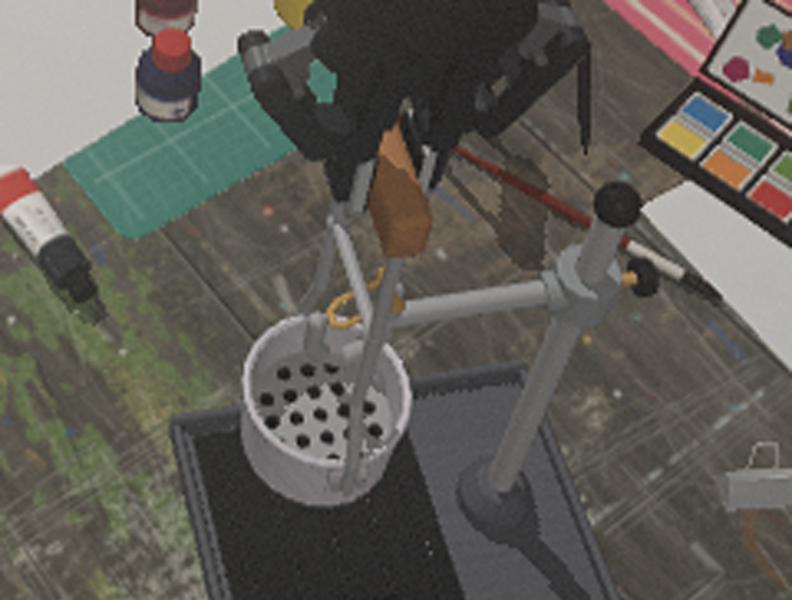

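View pics/overt.png

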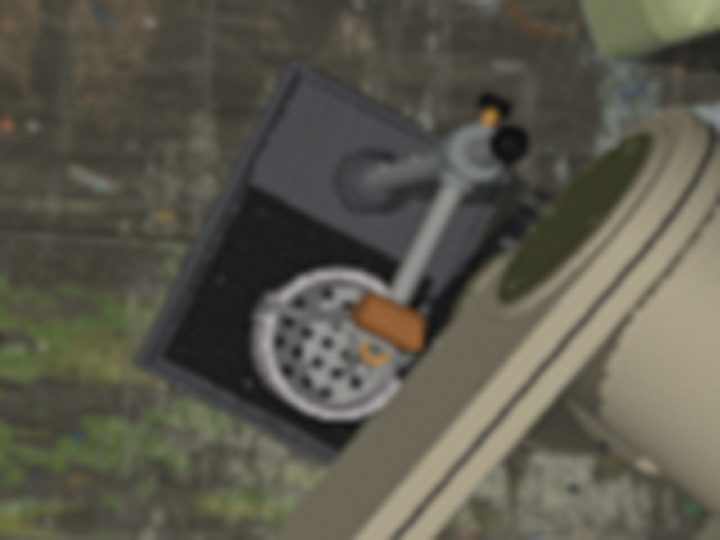

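Run:
```python
from h import *
print(onz("top",(380+328/4.5-.4,200+343/4.5-.4),161), robot.observe()["tcp_pos"])
im=cv2.imread("pics/over.png")
cv2.imwrite("pics/over2.png",cv2.resize(im[170:370,290:460],None,fx=3,fy=3,interpolation=cv2.INTER_CUBIC))
for s in(-27,27): print((proj("scene",[*(HK-2.5*D+s*np.array([-D[1],D[0]])),258])-[300,270])*3.3)
for s in(-38,38): print("grip",(proj("scene",[*(HK-2.5*D+s*np.array([-D[1],D[0]])),340])-[300,270])*3.3)
```

```text
[ 552.9 -380.7  161. ] [ 550.4 -387.3  323. ]
[374.9 333.2]
[338.8 226.1]
grip [414.2 246.3]
grip [356.8  91.4]
```

View pics/over2.png

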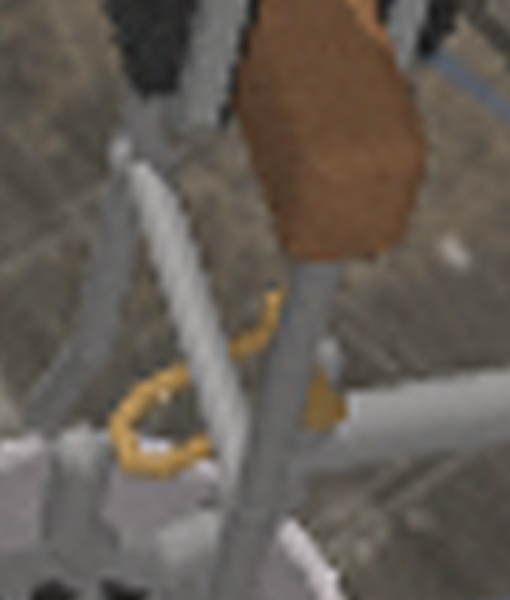

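In both views the pot sits 5–7 mm sideways (+y of the stand) of the hook plane and about 3 mm in front of the bowl centre. I'll correct it sideways by 5 mm, then feel downward in small force-guarded steps.

Run:
```python
from h import *
P=[548.3,-391.8]
robot.line_to([*P,323],vel=60); robot.wait(.4); f0=st("start")["contact_force"]
z=323
while z>296:
    z-=1.0 if z>312 else .5
    robot.line_to([*P,z],vel=30); o=robot.observe(); df=o["contact_force"]-f0
    if z<313 and abs(df[2])>1: print("%.1f t%.2f"%(z,o["t"]),o["tcp_pos"],df)
    if np.linalg.norm(df)>6: break
robot.wait(.2);o=st("end %.1f"%z); print(o["contact_force"]-f0)
```

```text
start t12.11 [ 548.3 -391.7  323. ] [38.4 90.  10. ] F [-0.5  0.3 -2.4] M [ 0.  0. -0.] w17.1
312.0 t14.86 [ 548.3 -391.8  311.9] [ 0.8 -0.3 -1.3]
310.5 t15.61 [ 548.3 -391.8  310.4] [ 1.1  0.1 -1.2]
306.0 t17.86 [ 548.4 -391.9  306.4] [0.1 0.2 2.2]
305.5 t18.11 [ 548.4 -391.9  306.2] [ 0.1 -0.2  5.4]
305.0 t18.36 [ 548.5 -392.   306.1] [-0.4 -0.6  7.6]
end 305.0 t18.56 [ 548.5 -392.   306.1] [-13.5  89.9 -41.9] F [-1.2  0.2  5.9] M [ 0.2  0.3 -0. ] w17.4
[-0.8 -0.1  8.3]
```

Contact at bar height ≈241, which is what the gate should give for a seat near 198. Pressing on in 0.25 mm steps.

Run:
```python
from h import *
P=[548.3,-391.8]; w=np.array([-.5,.3,-2.4]); z=305.; n=0
while n<24:
    n+=1; z-=.25
    robot.line_to([*P,z],vel=30); o=robot.observe(); df=o["contact_force"]-w
    print("%.2f t%.2f"%(z,o["t"]),o["tcp_pos"],df)
    if np.linalg.norm(df)>14: z+=.75;robot.line_to([*P,z],vel=30);st("abort");break
```

```text
304.75 t18.81 [ 548.5 -392.   306.1] [-1.3  0.9  9.5]
304.50 t19.06 [ 548.5 -392.   306. ] [-1.6  1.5  9. ]
304.25 t19.31 [ 548.5 -392.   306. ] [-1.3  0.7 10. ]
304.00 t19.56 [ 548.5 -392.1  305.9] [-1.4  1.2 11.3]
303.75 t19.81 [ 548.6 -392.1  305.8] [-1.9  1.2 11.8]
303.50 t20.06 [ 548.6 -392.1  305.6] [-1.2  1.2 12. ]
303.25 t20.31 [ 548.7 -392.1  305.5] [-2.   1.1 12.3]
303.00 t20.56 [ 548.7 -392.2  305.3] [-1.6  1.1 11.9]
302.75 t20.81 [ 548.8 -392.2  305.2] [-1.5  0.8 11.9]
302.50 t21.06 [ 548.8 -392.2  305. ] [-0.9  0.4 12.4]
302.25 t21.31 [ 548.9 -392.2  304.9] [-0.9  0.7 12.9]
302.00 t21.56 [ 548.9 -392.3  304.7] [-0.4  1.2 12.4]
301.75 t21.81 [ 549.  -392.3  304.5] [-1.4  0.3 13.3]
301.50 t22.06 [ 548.9 -392.3  304.2] [-1.3  0.4 12.8]
301.25 t22.31 [ 548.9 -392.2  303.9] [-1.2  1.  13.1]
301.00 t22.56 [ 548.8 -392.2  303.6] [-2.1  1.7 14. ]
abort t22.81 [ 548.6 -392.1  304. ] [-13.5  89.8 -41.9] F [-2.7  1.7  9.4] M [ 0.4  0.5 -0. ] w16.9
```

The gate is giving way: travel at a nearly constant 12–13 N. The force is at the upper end, so the bar is probably a bit near the pin. I'll ease off, move 2 mm forward for a longer lever, and press on.

Run:
```python
from h import *
w=np.array([-.5,.3,-2.4])
robot.line_to([548.3,-391.8,303],vel=30)
P=np.array([548.3,-391.8])-2*D; z=303.
robot.line_to([*P,z],vel=20); st("shift")
hi=0
for n in range(40):
    z-=.3
    robot.line_to([*P,z],vel=30); o=robot.observe(); df=o["contact_force"]-w; F=np.linalg.norm(df)
    print("%.2f t%.2f"%(z,o["t"]),o["tcp_pos"],df,"%.1f"%F)
    if F>14.3: robot.line_to([*P,z+.8],vel=30);st("abort");break
    if hi>9 and F<5: st("snapped");break
    hi=max(hi,F)
```

```text
shift t23.31 [ 546.5 -391.   304.3] [-23.2  89.9 -51.6] F [-2.6  1.   7.1] M [0.3 0.7 0.1] w16.9
302.70 t23.56 [ 546.5 -391.   304. ] [-2.1  0.5  8.8] 9.1
302.40 t23.81 [ 546.5 -391.   303.8] [-1.2  0.2  9.7] 9.8
302.10 t24.06 [ 546.6 -391.1  303.5] [-1.6  0.9  9.5] 9.7
301.80 t24.31 [ 546.7 -391.1  303.4] [-1.3  0.7  9.6] 9.7
301.50 t24.56 [ 546.7 -391.1  303.2] [-1.4  0.6  9.7] 9.9
301.20 t24.81 [ 546.8 -391.2  302.9] [-1.3  0.6 10.5] 10.6
300.90 t25.06 [ 546.8 -391.2  302.8] [-1.2  0.1 10.3] 10.4
300.60 t25.31 [ 546.9 -391.2  302.5] [-1.2  1.1 11.8] 11.9
300.30 t25.56 [ 547.  -391.3  302.4] [-0.4  0.9 11.5] 11.6
300.00 t25.81 [ 546.9 -391.2  302. ] [-1.7 -0.4 10.9] 11.0
299.70 t26.06 [ 547.  -391.2  301.8] [-0.9  0.3 11.8] 11.9
299.40 t26.31 [ 546.8 -391.2  301.4] [-0.9  1.8 10.9] 11.1
299.10 t26.56 [ 546.8 -391.2  301.1] [-1.6  1.1 11.1] 11.3
298.80 t26.81 [ 546.8 -391.2  300.7] [-0.8  0.9 10.7] 10.7
298.50 t27.06 [ 546.7 -391.1  300.3] [-1.6  0.8 10.8] 10.9
298.20 t27.31 [ 546.7 -391.2  300. ] [-0.8  0.6 10.8] 10.8
297.90 t27.56 [ 546.7 -391.1  299.7] [-1.7  0.6 10.4] 10.6
297.6
[... 643 characters left out ...]
294.30 t30.56 [ 546.5 -391.   295.8] [-3.5  1.  10.4] 11.0
294.00 t30.81 [ 546.5 -391.   295.4] [-2.9  0.8 10.4] 10.8
293.70 t31.06 [ 546.5 -391.   295.1] [-3.5  1.4 10.8] 11.4
293.40 t31.31 [ 546.4 -391.   294.7] [-2.9 -0.   9.7] 10.1
293.10 t31.56 [ 546.3 -390.9  294.3] [-2.3  1.3  9. ] 9.4
292.80 t31.81 [ 546.3 -390.9  293.9] [-2.7  1.5  8.9] 9.4
292.50 t32.06 [ 546.2 -390.9  293.5] [-3.4  2.   8.5] 9.4
292.20 t32.31 [ 546.2 -390.9  293.1] [-3.9  1.7  8. ] 9.0
291.90 t32.56 [ 546.1 -390.8  292.7] [-3.4  1.2  8.1] 8.9
291.60 t32.81 [ 546.2 -390.8  292.4] [-4.   1.4  8.7] 9.7
291.30 t33.06 [ 546.1 -390.8  292.1] [-4.4  0.9  9.6] 10.6
291.00 t33.31 [ 546.2 -390.8  291.9] [-3.2  2.3  7.9] 8.8
```

Run:
```python
from h import *
w=np.array([-.5,.3,-2.4])
P=np.array([548.3,-391.8])-2*D; z=291.
hi=9;low=0
for n in range(36):
    z-=.7
    robot.line_to([*P,z],vel=30); o=robot.observe(); df=o["contact_force"]-w; F=np.linalg.norm(df)
    print("%.2f t%.2f"%(z,o["t"]),o["tcp_pos"],df,"%.1f"%F)
    if F>13.5: robot.line_to([*P,z+1],vel=30);st("abort");break
    if F<4: st("snapped");break
```

```text
290.30 t33.56 [ 546.3 -390.9  291.3] [-3.8  1.1  9. ] 9.8
289.60 t33.81 [ 546.4 -390.9  290.8] [-2.2  0.9  9. ] 9.3
288.90 t34.06 [ 546.5 -391.   290.2] [-3.4  1.4  9.2] 10.0
288.20 t34.31 [ 546.5 -391.   289.6] [-2.4  2.3  9.7] 10.3
287.50 t34.56 [ 546.3 -390.9  288.6] [-2.9  2.   8.9] 9.6
286.80 t34.81 [ 545.7 -390.5  286.8] [-5.3  2.5  5.2] 7.9
286.10 t35.06 [ 545.2 -390.1  284.3] [ 0.8 -1.1  0.1] 1.3
snapped t35.06 [ 545.2 -390.1  284.3] [172.5  89.7 144.1] F [ 0.3 -0.8 -2.3] M [-0.2 -0.2  0. ] w17.1
```

The force dropped from 10 N to 1.3 N at bar height ≈220, so the gate has snapped. A quick look.

Run:
```python
from h import *
im=cams.camera("scene");cv2.imwrite("pics/snap.png",cv2.resize(im[320:440,360:500,::-1],None,fx=5,fy=5,interpolation=cv2.INTER_CUBIC)[:600]);st()
```

```text
t35.11 [ 545.9 -390.4  284.4] [169.6  89.8 141.2] F [ 0.2 -0.2 -2.8] M [ 0.1 -0.2  0. ] w17.3
```

View pics/snap.png

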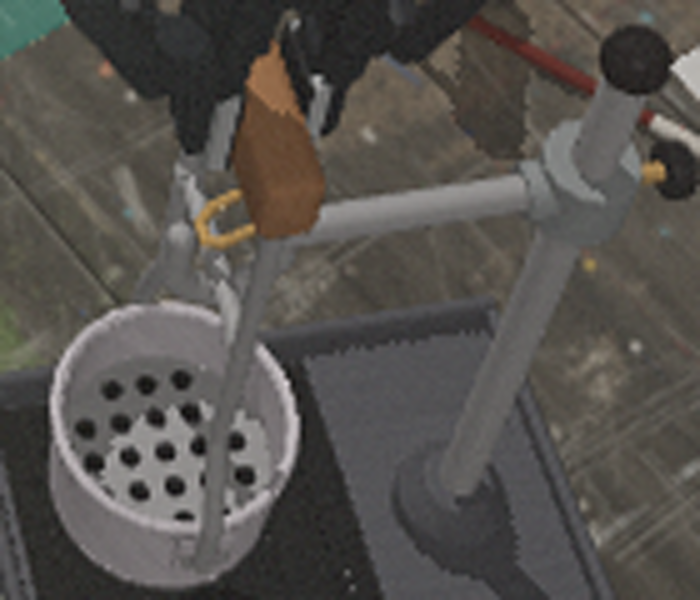

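The gate loop at (225,220) is back on the nose with the bar below it, passing inside the hook. Centring 3 mm backward and lowering until the pot's weight is taken.

Run:
```python
from h import *
w=np.array([-.5,.3,-2.4])
P=np.array([548.3,-391.8])+1*D; z=285.
robot.line_to([*P,z],vel=30); o=st("shift")
for n in range(36):
    z-=.7
    robot.line_to([*P,z],vel=30); o=robot.observe(); df=o["contact_force"]-w; F=np.linalg.norm(df)
    if F>1.8: print("%.2f t%.2f"%(z,o["t"]),o["tcp_pos"],df,"along D %.1f"%(df[:2]@D))
    if F>3.: break
robot.wait(.1);o=st("end");df=o["contact_force"]-w;print(z,df,df[:2]@D)
```

```text
shift t35.37 [ 549.4 -392.3  284.5] [150.8  90.  122.4] F [ 0.  -0.2 -3. ] M [-0. -0.  0.] w16.9
266.80 t41.87 [ 549.5 -392.5  267.4] [ 2.2 -1.2  3.8] along D 2.5
end t41.97 [ 549.4 -392.5  267.4] [ -9.6  89.9 -38. ] F [1.7 0.3 1.6] M [-0.1 -0.2  0. ] w17.2
266.8000000000003 [2.2 0.  4. ] 1.9503786423053338
```

The bar has reached the V, which pushes it backward (+x). I'll comply and set down the weight.

Run:
```python
from h import *
w=np.array([-.5,.3,-2.4])
P=np.array([548.3,-391.8])+1*D; z=266.8; s=0
for n in range(14):
    o=robot.observe(); df=o["contact_force"]-w; h=df[:2]@D
    print("%.2f t%.2f"%(z,o["t"]),o["tcp_pos"],df,"D %.1f"%h)
    if df[2]>3.5 and abs(h)<1.0: break
    if abs(h)>.8: s+=.7*np.sign(h)
    if df[2]<3.: z-=.5
    robot.line_to([*(P+s*D),z],vel=30)
robot.wait(.4); o=st("end");df=o["contact_force"]-w;print(z,s,df,df[:2]@D)
im=cams.camera("scene");cv2.imwrite("pics/seat.png",cv2.resize(im[320:440,360:500,::-1],None,fx=5,fy=5,interpolation=cv2.INTER_CUBIC)[:600])
```

```text
266.80 t41.97 [ 549.4 -392.5  267.4] [2.2 0.  4. ] D 2.0
266.80 t42.22 [ 549.9 -392.7  267. ] [ 0.9 -0.9  3.8] D 1.2
266.80 t42.47 [ 550.3 -392.9  266.9] [-1.5  0.3  5.9] D -1.4
266.80 t42.72 [ 550.  -392.7  266.9] [ 1.1 -0.8  5.2] D 1.3
266.80 t42.97 [ 550.3 -392.9  266.9] [-0.6  0.3  6.3] D -0.7
end t43.37 [ 550.3 -392.9  266.9] [-159.6   90.   172. ] F [-1.3  0.1  4.8] M [0.1 0.5 0. ] w17.1
266.8 1.4 [-0.8 -0.2  7.2] -0.6115732255173747
```

View pics/seat.png

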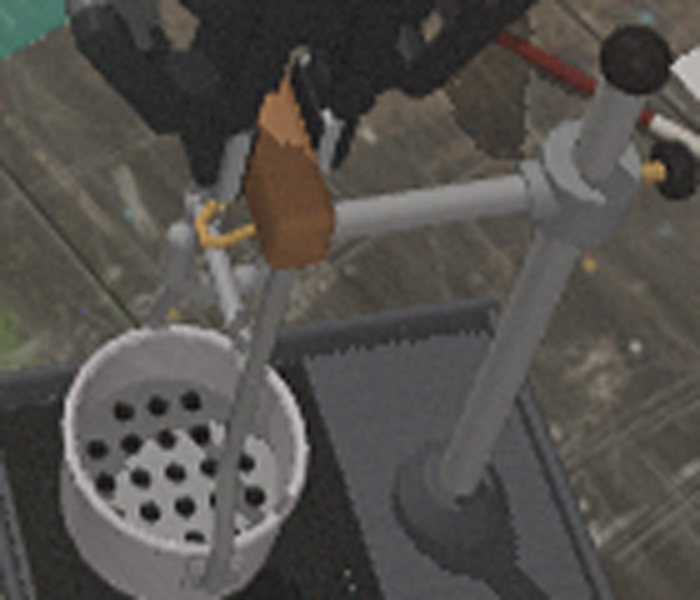

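The bar is at the bottom of the V: the sideways force changes sign within 0.7 mm. The gate is shut and the pot clear of the tray. Easing off to about the pot's weight, then releasing.

Run:
```python
from h import *
w=np.array([-.5,.3,-2.4])
P=np.array([548.3,-391.8])+2.2*D
for z in(267.1,267.35):
    robot.line_to([*P,z],vel=30); robot.wait(.1); o=robot.observe(); df=o["contact_force"]-w; print(z,df,df[:2]@D)
    if df[2]<3.5: break
robot.gripper_open(); o=st("open")
robot.line_to([*P,z+15],vel=40); robot.line_to([*P,400],vel=150); st("up")
im=cams.camera("scene");cv2.imwrite("pics/rel.png",cv2.resize(im[320:460,360:500,::-1],None,fx=4.2,fy=4.2,interpolation=cv2.INTER_CUBIC))
it=cams.camera("top");cv2.imwrite("pics/relt.png",cv2.resize(it[200:320,380:540,::-1],None,fx=4.5,fy=4.5,interpolation=cv2.INTER_CUBIC))
```

```text
267.1 [-0.2  0.4  4.6] -0.30696761587767213
267.35 [ 0.2 -0.8  2.6] 0.5499748588791368
open t44.78 [ 550.3 -392.8  267.4] [28.2 90.  -0.2] F [-0.1 -0.   0.3] M [-0.   0.1  0. ] w85.2
up t46.24 [ 550.1 -392.7  398.7] [168.8  89.9 140.4] F [-0.1 -0.1 -0.9] M [ 0. -0.  0.] w85.1
```

View pics/rel.png

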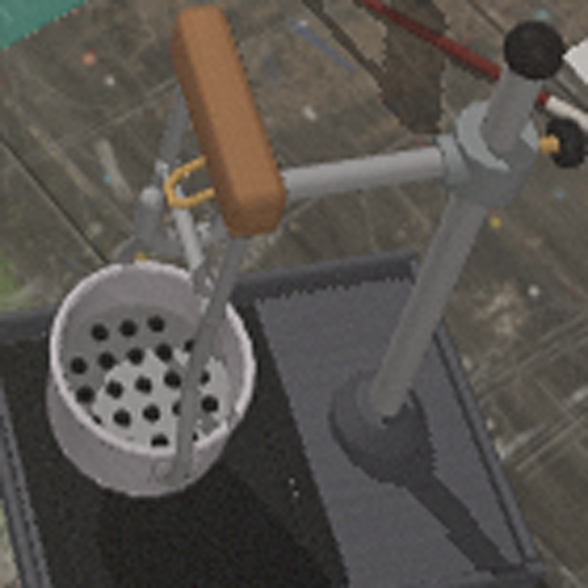

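View pics/relt.png

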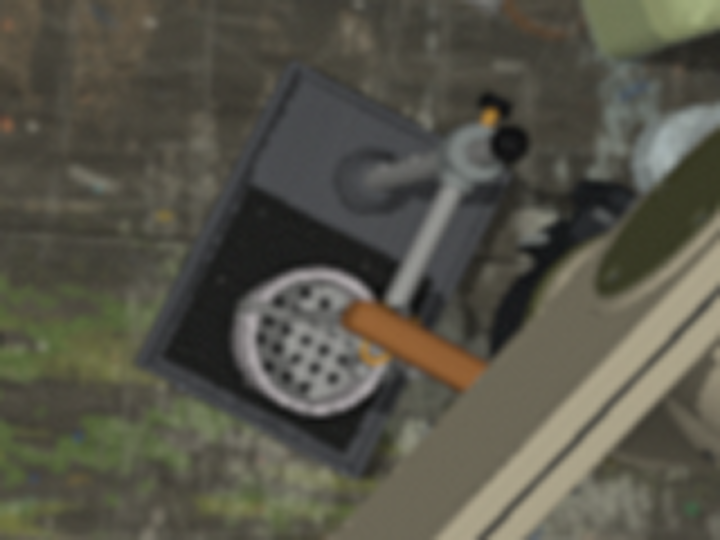

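The gripper is free and the pot hangs, though it may be tilting or swinging. I'll wait and compare.

Run:
```python
from h import *
ims=[]
for i in range(3):
    robot.wait(1.0 if i<2 else .5); im=cams.camera("scene"); ims.append(cv2.resize(im[310:450,365:455,::-1],None,fx=2.8,fy=2.8,interpolation=cv2.INTER_CUBIC))
cv2.imwrite("pics/still.png",np.hstack(ims)); print([np.abs(ims[i].astype(int)-ims[i+1]).mean() for i in(0,1)])
# tilt: grip orange centroid & ends
h=cv2.cvtColor(im[:,:,::-1].copy(),cv2.COLOR_BGR2HSV);m=cv2.inRange(h,(3,90,50),(18,255,255));k=np.zeros_like(m);k[315:380,395:435]=m[315:380,395:435]
c=max(cv2.findContours(k,0,2)[0],key=cv2.contourArea);r=cv2.minAreaRect(c);print(r,cv2.boxPoints(r).tolist())
n=np.array([-D[1],D[0]])
for t in(-.2,-.1,0,.1,.2):  # tilt about stand x, around bar at seat
    b=np.array([*HK,202.]);L=np.array([*(n*np.cos(t)),np.sin(t)]);U=np.array([*(-n*np.sin(t)),np.cos(t)])
    print(t,[proj("scene",b+82*U+s*38*L) for s in(-1,1)],"rimctr",proj("scene",b-97*U),"top",proj("top",b-97*U))
st()
```

```text
[np.float64(1.769432971601339), np.float64(1.7697130439477378)]
((413.0, 348.0), (54.0, 28.0), 90.0) [[399.0, 321.0], [427.0, 321.0], [427.0, 375.0], [399.0, 375.0]]
-0.2 [array([417.4, 354.4]), array([400.7, 316.8])] rimctr [400.2 415.6] top [457.3 279.5]
-0.1 [array([419.1, 361. ]), array([402.6, 319. ])] rimctr [398.4 410.5] top [453.8 277.7]
0 [array([420.6, 367.8]), array([404.5, 321.7])] rimctr [396.8 405.1] top [450.4 275.9]
0.1 [array([422. , 374.7]), array([406.5, 325.1])] rimctr [395.2 399.5] top [447.  274.1]
0.2 [array([423.1, 381.6]), array([408.5, 329. ])] rimctr [393.7 393.8] top [443.8 272.3]
 t48.99 [ 550.2 -392.9  400. ] [-58.3  90.  -86.7] F [-0.6  0.   0.5] M [ 0.  0. -0.] w85.6
```

View pics/still.png

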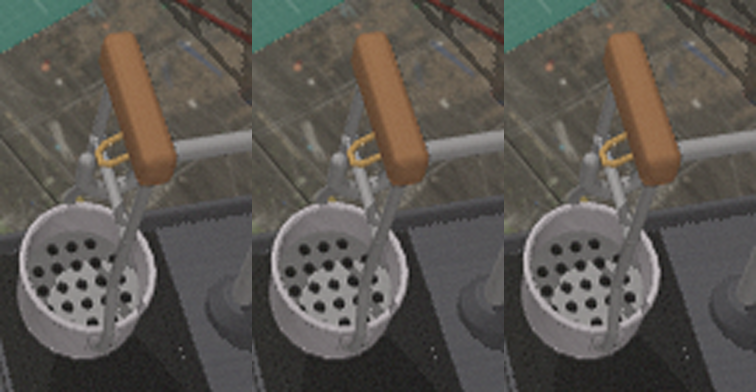

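The three frames are identical, and the rim centre at scene (396,405) and top (450,276) matches the zero-tilt prediction to within 1 px. Handing in.

Run:
```python
from h import *
ticket.finish_job(); print("done")
```

```text
Traceback (most recent call last):
NameError: name 'ticket' is not defined
```

Run:
```python
from cell import ticket
print(ticket.finish_job())
```

```text
the job is handed in; nothing more can be done
None
```

The pot is hanging on the hook and the job is handed in, at about 49 s of the 61 s allowed; no verdict is reported. I took the aluminium pot by its grip and brought the bar over the nose. I then pressed it through the gate in small force-guarded steps and centred it in the V. The pot's weight was set down before I let go.

**Forces:** The gate took about 10–13 N, and the highest reading was about 14.2 N, against the 16 N limit. It came when I first pressed too near the gate pin, so I eased off and moved 2 mm forward. When the gate snapped, the force fell from about 10 N to about 1 N.

**Last checks:**
- **Gate and bar:** the picture shows the gate shut over the bar.
- **Bar height:** the seated bar is at about 202 mm, from the arm's position. My camera estimate of the seat was about 198 mm, a 4 mm disagreement that contact settled.
- **Upright:** the rim centre matches a zero-tilt model to within 1 px in both views.
- **Still:** three pictures taken over 2.5 s look the same, with only image noise between them.
- **Robot clear:** the gripper is open, with its fingertips at 400 mm, well above the pot.

**Disagreements and gaps:**
- **Position offset:** the cameras and the arm's position disagreed by about 5–7 mm for the held pot, so I centred it by comparing pot and hook in the same image.
- **Other objects:** I noticed nothing moved in the pictures, but I did not measure their positions afterwards.

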